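# Shut the marked gas valve under its sliding cover

## Task

Push the flat cover of the white gas-valve box all the way back onto the box's closed deck, sliding it without lifting it, so that the two valve handles lie open to view. Then push the marked handle, the one that ends in a round disc, clockwise until it is fully shut, square to its pipe. Leave the plain handle open and the cover pushed back, and leave the things standing around where they are.

Things in the scene. Friction and masses are not known exactly. Their poses are not given: they have to be found in the camera images.
- service_box: White metal gas-valve box fixed to the bench, 290 mm (its x) by 300 mm (its y), walls 68 mm high. Origin: centre of its underside, on the bench; x points from the bay (robot-side half) to the closed deck (far half, 68 mm high), z up. Guide rails on both long sides, tops 78 mm above the bench; a stop strip, top 82 mm, crosses the far end.
- bay_floor (a point): Centre of the bay's floor, 6 mm above the bench. The bay is an open-topped recess, 128 mm (box x) by 268 mm (box y), in the box's robot-side half; its centre is 73 mm on the minus-x side of the box's origin. Two valves stand in it side by side, each on a copper pipe along x; nothing but the handles and their stems rises above 40 mm over the bench.
- cover: Loose flat sheet-steel cover, 500 g or so, 142 mm (x) by 280 mm (y) by 6 mm, top face 74 mm above the bench, lying over the bay on the box's walls, between the guide rails (2 mm play each side). Origin: centre of its underside. It slides along the box's plus x against friction of a few newtons, onto the deck, up to the stop strip; the bay is then uncovered.
- cover_tab (a point): Centre of the upright dark steel tab on the cover: 70 mm along y, 10 mm thick along x, 18 mm high, top 92 mm above the bench; midway in y, 26 mm from the cover's robot-side edge, 45 mm to minus x of the cover's origin. It starts 119 to 107 mm on the minus-x side of the box's origin; with the cover fully back it is 21 mm on the plus-x side.
- marked_pivot (a point): Turning axis (vertical) of the marked handle, at its half height, 53 mm above the bench. The marked valve is in either place of the bay: 35 mm on the minus-x side of the box's origin and 55 mm to its plus y, or 65 mm to its minus y.
- marked_end (a point): Centre of the round end of the marked handle, 53 mm from its pivot, at half height. The handle is a dark steel bar 9 mm thick and 16 mm high (45 to 61 mm above the bench) that ends in a round disc 28 mm across, lying flat and as high as the bar; 67 mm from pivot to outermost point.
- marked_handle (a joint): Angle of the marked handle, rad. 0 = open: it points along its pipe, from the pivot to the box's minus x (the robot's side). Grows as it turns clockwise seen from above; 1.571 = shut, at a solid stop, pointing to the box's plus y. Friction of 0.08 N m (under 2 N at its end); stays where it is left. Starts between 0 and 0.2.
- plain_pivot (a point): Turning axis of the plain handle, 53 mm above the bench, in the other place of the bay.
- plain_handle (a joint): Angle of the plain handle, rad, same sense and stop as the marked one; starts between 0 and 0.2 and is to stay open. The plain handle is a straight bar of the same dark steel without a disc, 9 mm thick, 16 mm high, at the same height, 67 mm long from its pivot.
- beaker: Glass beaker, 72 mm across, 80 mm high, standing beside the box on its plus-y side. Origin: centre of its underside.
- tip_box: Teal pipette-tip box with a pale lid, 120 x 80 x 60 mm, beside the box on its minus-y side. Origin: centre of its underside.
- jar: Small white screw-top jar, 50 mm across, 60 mm high, in front of the box on the robot's side. Origin: centre of its underside.
- tube_rack: Teal rack of capped tubes, 75 x 120 mm, 100 mm high, on the left of the bench. Origin: centre of its underside.
- amber_bottle: Amber bottle, 70 mm across, 150 mm high, on the right of the bench. Origin: centre of its underside.
- white_bottle: White bottle, 60 mm across, 130 mm high, on the right of the bench. Origin: centre of its underside.
- dish_stack: Stack of three culture dishes, 90 mm across, 42 mm high, on the left of the bench. Origin: centre of its underside.

How it is judged:
On the way, in this order (a step that is already met when the one before it is completed fails the run):
1. the cover is slid back and lies flat on the deck (x of cover_tab in the frame of service_box above 0 m and z of cover_tab in the frame of service_box below 0.093 m and angle between cover_tab's own z axis and vertical below 0.12 rad), for 0.2 s.
2. the marked handle is pushed shut (value of joint marked_handle above 1.45 rad), for 0.2 s.
At the end, for the whole second after the job is handed in: The cover lies flat and at rest on the box, its tab at least level with the box's origin (within about 21 mm of fully back); the marked handle is at rest beyond 1.45 rad (within 7 degrees of its stop); the plain handle is still below 0.35 rad; each bystander is within 30 mm of where it stood (all of step 1 and value of joint marked_handle above 1.45 rad and value of joint plain_handle below 0.35 rad and linear speed of cover below 0.01 m/s and velocity of joint marked_handle below 0.05 rad/s and distance of each of beaker, tip_box, jar, tube_rack, amber_bottle, white_bottle, dish_stack from where it was at the start of the episode below 0.03 m); the robot touches nothing.
It fails at once if the cover is lifted (10 mm or more) or tipped up (z of cover_tab in the frame of service_box above 0.093 m or angle between cover_tab's own z axis and vertical above 0.12 rad).
It fails at once if the plain handle is turned (value of joint plain_handle above 0.35 rad).
It fails at once if a bystander is moved by 30 mm or more, or lifted (distance of any of beaker, tip_box, jar, tube_rack, amber_bottle, white_bottle, dish_stack from where it was at the start of the episode above 0.03 m or height (world z) of any of beaker, tip_box, jar, tube_rack, amber_bottle, white_bottle, dish_stack above 0.015 m).
It also fails if it takes over 51 s, if anything falls off the work surface, if the arm or the gripper's body presses on something with over 40 N, if the wrist force passes 120 N, or if a joint passes its speed limit or range.

## Robot

A 6-joint arm with a two-finger parallel gripper is mounted at the origin on the work surface. World frame = base frame: x ahead of the robot, y to its left, z up, the work surface at z = 0. Lengths are in m, angles in rad, forces in N, time in s.
With the tool pointing down it reaches from about 0.3 to 0.875 m from the base axis. Payload 6.4 kg.
Tool frame: the origin (TCP) lies midway between the tips of the shut fingers; the grasp point (between the pads) lies 19 mm behind it; x points along the fingers, y is the direction in which the jaws open and shut, and the axes are right-handed (so a half turn about x gives the same grasp; the last joint's range is limited). The gripper opens to 85 mm and grips with 20 to 120 N. Pads are 22 mm wide; open, the fingers measure 114 mm over their backs; the gripper's body (76 mm by 85 mm) begins 54 mm behind the grasp point. The pads swing forward as they close: fully open they stand 13 mm farther back than shut.
Start: joints at [-1.34, 0.181, 1.607, -0, 1.354, -0.206], TCP at [0.243, -0.521, 0.231] pointing down, gripper open.
Joint ranges: [-2.99, 2.99], [-0.89, 2.07], [0.3, 2.58], [-1.14, 4.28], [0, 2.63], [-3.12, 3.12]. Speed limits (rad/s): [2.57, 2.57, 3.01, 3.14, 3.14, 3.14].

## Interface

Orientations are given as a unit quaternion [w, x, y, z].
In Python, from bench import ctrl gives the robot as it stands.
- The arm moves only by the tool servo_tool, never from a script. Its argument "targets" is a list of rows, each a list of 7 numbers: the turn, a rotation vector about the tool's x, y, z in rad, then the shift along the tool's x, y, z in mm, then the opening, from -1 (shut) to 1 (fully open). A call has exactly 8 rows; each row is the pose to reach, as a shift and turn from the pose measured when the call began, along the tool's axes at that moment; what a row does not reach only later rows make up. A row lasts 1/8 s, in which the tool goes at most 62.5 mm and 10.7 degrees, less where a joint would pass 70% of its speed; a pose out of reach is approached as far as the arm can. A call with a gripper value outside its range is refused whole. The fingers move at their own pace and stop on an object; the grip force is fixed at half the most. Time passes only in rows, so rows that repeat a pose let the fingers close, or fill a call up. It gives the time, the measured TCP pose, the force and the opening at its end, in the units of the state.
- ctrl.get_obs(): the state, without advancing time (a new reading comes with each control period).
- ctrl.camera(name): name is "scene" or "top" or "wrist"; returns a dict with "pixels" (400x640x3 uint8, blue, green, red), "intrinsics" (3x3 intrinsics, pixels), "R" (3x3) and "t" (3): a world point X has camera coordinates R X + t; the wrist camera has in their place "tool_from_camera" (4x4, takes a point from camera to tool coordinates, whose origin is the TCP and whose axes are the tool frame's). Camera axes: x right, y down, z forward; pixel columns grow to the right and rows downward; lengths in m; the calibration is good to about 2 mm. A picture is of the moment at which its call begins: read the wrist's pose just before it. There is no depth.
- ctrl.hand_in(): hands the job in, once; it reports no verdict.
The state is a dict: "time_s": time; "q": joint angles; "dq": joint speeds; "joint_efforts": joint torques, N m; "eef_pos": TCP position; "eef_rot": TCP orientation; "wrist_force": force on the tool from outside, world axes, zero at the start; "torque": the same for the moment, N m; "opening": opening from 0.0 (shut) to 1.0 (fully open).
Only numpy, scipy, OpenCV 4.12 (cv2) and the standard library are available. Lean on these libraries where they do the work, as an engineer would, in place of code of your own. Each camera call takes 0.05 s, during which the arm holds its last target.

## Working session

There is one attempt and no reset: what is moved stays moved. The work goes in short steps, Python scripts to look and compute and a tool call to move; the robot and the scene stay as the last step left them, time stands still between calls to the robot, and variables do not carry over. Pictures are saved under pics/ and viewed, and the job is handed in when it is done.

Besides the shell and the picture viewer there is one more tool, called after ">>>" by a JSON object that holds its "name" and its "arguments", one argument or row to a line. servo_tool: Moves the arm, as the interface text tells. Its arguments: {"type":"object","properties":{"targets":{"type":"array","items":{"type":"array","items":{"type":"number"}}}},"required":["targets"]}

```bash
mkdir -p pics; ls; python3 - <<'E'
from bench import ctrl
import cv2,numpy as np
o=ctrl.get_obs()
print({k:np.round(v,3) for k,v in o.items()})
for n in ["scene","top"]:
    c=ctrl.camera(n); cv2.imwrite(f"pics/{n}0.png",c["pixels"])
    np.savez(f"{n}0.npz",K=c["intrinsics"],R=c["R"],t=c["t"])
    print(n,c["intrinsics"],c["R"],c["t"])
E
```

```text
pics
{'time_s': np.float64(0.0), 'q': array([-1.34 ,  0.182,  1.608, -0.   ,  1.354, -0.206]), 'dq': array([-0.001, -0.001,  0.001,  0.   ,  0.001,  0.001]), 'joint_efforts': array([-2.0000e-03, -4.4487e+01, -3.5134e+01, -0.0000e+00,  9.0000e-03,
       -0.0000e+00]), 'eef_pos': array([ 0.243, -0.52 ,  0.23 ]), 'eef_rot': array([-0.153, -0.69 , -0.154,  0.69 ]), 'wrist_force': array([-0.362,  0.405,  0.281]), 'torque': array([-0.011, -0.03 ,  0.051]), 'opening': np.float64(1.0)}
scene [[428.32379064   0.         322.76998201]
 [  0.         428.32379064 199.97823295]
 [  0.           0.           1.        ]] [[ 0.63489973  0.77251377  0.01117197]
 [ 0.63363797 -0.5123805  -0.57962845]
 [-0.44204666  0.37508493 -0.8148043 ]] [-0.34810337 -0.30963209  1.55675432]
top [[439.05111783   0.         325.83891206]
 [  0.         439.05111783 195.29895732]
 [  0.           0.           1.        ]] [[-2.44005406e-02 -9.99697305e-01 -3.14847804e-03]
 [-9.86749308e-01  2.45896068e-02 -1.60378159e-01]
 [ 1.60407033e-01 -8.06555248e-04 -9.87050623e-01]] [-0.00250586  0.56076881  1.5757911 ]
```

View pics/scene0.png

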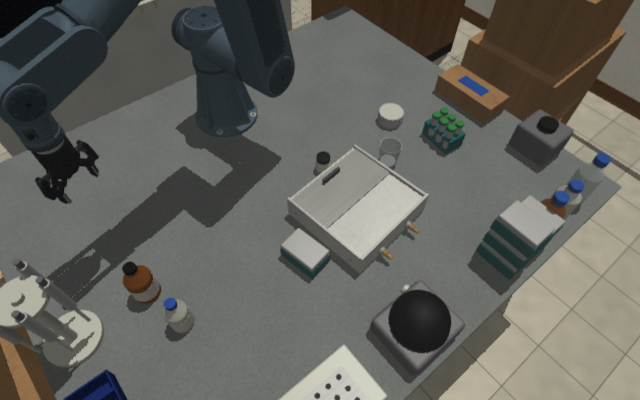

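View pics/top0.png

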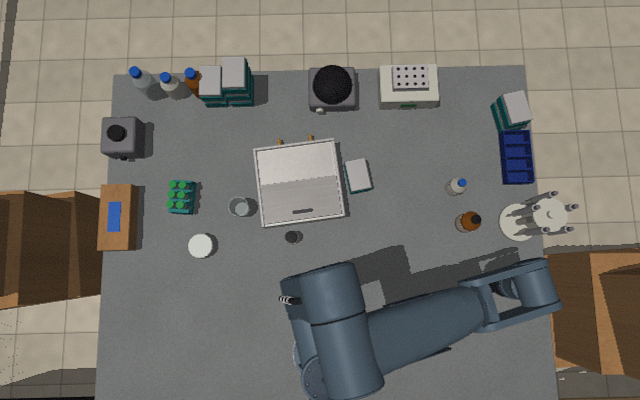

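```bash
python3 - <<'E'
import cv2
im=cv2.imread("pics/top0.png")[125:250,215:385]
cv2.imwrite("pics/topz.png",cv2.resize(im,None,fx=4.7,fy=4.7,interpolation=cv2.INTER_CUBIC))
im=cv2.imread("pics/scene0.png")[135:275,270:440]
cv2.imwrite("pics/scenez.png",cv2.resize(im,None,fx=4,fy=4,interpolation=cv2.INTER_CUBIC))
E
```

```text
(no output)
```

View pics/topz.png

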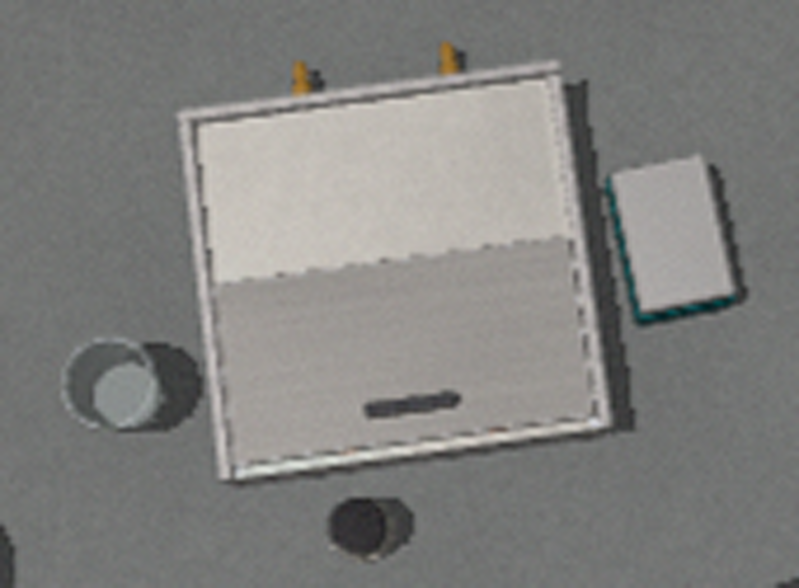

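View pics/scenez.png

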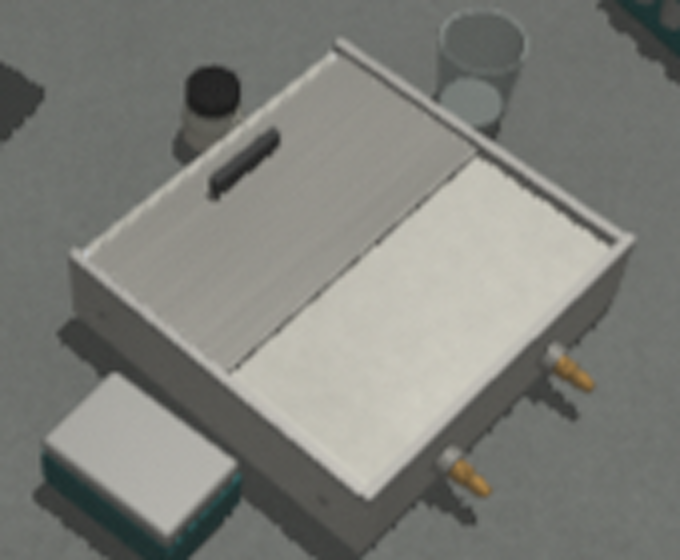

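```bash
cat > h.py <<'E'
import numpy as np,cv2
from scipy.optimize import least_squares
C={n:dict(np.load(f"{n}0.npz")) for n in("scene","top")}
def ray(n,uv,z):
    c=C[n]; d=c["R"].T@np.linalg.inv(c["K"])@np.array([*uv,1.]); o=-c["R"].T@c["t"]
    return o+d*(z-o[2])/d[2]
def proj(n,X):
    c=C[n]; p=c["K"]@(c["R"]@np.asarray(X)+c["t"]); return p[:2]/p[2]
def tz(u,v): return ((u+.5)/4.7-.5+215,(v+.5)/4.7-.5+125)
def sz(u,v): return ((u+.5)/4-.5+270,(v+.5)/4-.5+135)
E
python3 - <<'E'
from h import *
cor=[(.145,.15,.082),(.145,-.15,.082),(-.145,-.15,.078),(-.145,.15,.078)]
T=[tz(180,113),tz(558,65),tz(608,427),tz(222,478)]
S=[sz(632,238),sz(365,495),sz(75,252),sz(340,42)]
def w(p,X):
    c,s=np.cos(p[2]),np.sin(p[2]); return np.array([p[0]+c*X[0]-s*X[1],p[1]+s*X[0]+c*X[1],X[2]])
for name,obs in(("top",T),("scene",S)):
    r=least_squares(lambda p:np.concatenate([(w(p,X)-ray(name,u,X[2]))[:2] for X,u in zip(cor,obs)]),[.6,0,0])
    print(name,r.x,np.round(r.fun*1000,1))
tabT=ray("top",tz(412,402),.092); tabS=ray("scene",sz(246,160),.090)
print(tabT,tabS)
for n,a,z in(("jar",tz(360,527),.06),("beaker",tz(105,384),.08),("tip",tz(660,232),.06)): print(n,ray("top",a,z))
E
```

```text
top [0.6074332  0.0834788  0.10745891] [ 0.7  0.9  1.6 -1.  -1.  -1.6 -1.4  1.8]
scene [0.60959482 0.08119642 0.11180645] [ 2.8  2.1  3.8 -1.4 -3.  -4.9 -3.6  4.3]
[0.50144895 0.06903515 0.092     ] [0.50492567 0.06678408 0.09      ]
jar [0.41001379 0.11215822 0.06      ]
beaker [0.52272349 0.30456009 0.08      ]
tip [ 0.63510251 -0.12584855  0.06      ]
```

```bash
cat >> h.py <<'E'
from scipy.spatial.transform import Rotation as Rn
BOX=np.array([.608,.0825]); YAW=.109
def b2w(x,y,z,box=None,yaw=None):
    c,s=np.cos(YAW),np.sin(YAW); return np.array([BOX[0]+c*x-s*y,BOX[1]+s*x+c*y,z])
def w2b(X):
    c,s=np.cos(YAW),np.sin(YAW); d=np.asarray(X)[:2]-BOX; return np.array([c*d[0]+s*d[1],-s*d[0]+c*d[1],X[2]])
def Rt(o): return Rn.from_quat(np.roll(o["eef_rot"],-1))
def Rdown(phi): # tool y at world angle phi, x down
    y=np.array([-np.sin(phi),np.cos(phi),0]);x=np.array([0,0,-1.]);return Rn.from_matrix(np.column_stack([x,y,np.cross(x,y)]))
def rel(o,P,phi):
    R=Rt(o); return np.round((R.inv()*Rdown(phi)).as_rotvec(),3), np.round(R.inv().apply(P-o["eef_pos"])*1000,1)
E
python3 - <<'E'
from h import *
from bench import ctrl
o=ctrl.get_obs(); print(Rt(o).as_matrix().round(3))
P=b2w(-.133,-.003,.15); print(P)
print(rel(o,P,YAW),rel(o,P,YAW+np.pi))
E
```

```text
[[-0.     0.423 -0.906]
 [ 0.002 -0.906 -0.423]
 [-1.    -0.002 -0.   ]]
[0.47611566 0.06504949 0.15      ]
(array([-2.814e+00, -2.000e-03, -0.000e+00]), array([  81.3, -431.9, -458.8])) (array([ 0.328, -0.   ,  0.002]), array([  81.3, -431.9, -458.8]))
```

>>> {"name": "servo_tool", "arguments": {
  "targets": [
    [0.05,0,0,0,-40,-42,-1],
    [0.1,0,0,0,-80,-85,-1],
    [0.15,0,0,5,-120,-127,-1],
    [0.2,0,0,10,-160,-170,-1],
    [0.25,0,0,15,-200,-212,-1],
    [0.3,0,0,20,-240,-255,-1],
    [0.328,0,0,25,-280,-297,-1],
    [0.328,0,0,30,-320,-340,-1]
  ]
}}

```text
time_s: 1.1
eef_pos: [0.4161, -0.0848, 0.2009]
eef_rot: [0.038, 0.706, 0.039, -0.706]
wrist_force: [1.4, -1.4, 0.0]
opening: 0.002
```

```bash
python3 - <<'E'
from h import *
from bench import ctrl
o=ctrl.get_obs(); print(o["time_s"],o["eef_pos"],o["opening"],w2b(o["eef_pos"]))
print(rel(o,b2w(-.133,-.003,.12),YAW+np.pi))
E
```

```text
1.1 [ 0.41607811 -0.08482538  0.20092094] 0.002122833553510622 [-0.20898528 -0.14545428  0.20092094]
(array([-0.001, -0.   ,  0.001]), array([  81.1, -142.4,  -75.8]))
```

>>> {"name": "servo_tool", "arguments": {
  "targets": [
    [0,0,0,10,-30,-16,-1],
    [0,0,0,20,-60,-32,-1],
    [0,0,0,35,-90,-48,-1],
    [0,0,0,50,-120,-64,-1],
    [0,0,0,65,-142,-75,-1],
    [0,0,0,80,-142,-75,-1],
    [0,0,0,90,-142,-75,-1],
    [0,0,0,90,-142,-75,-1]
  ]
}}

```text
time_s: 2.1
eef_pos: [0.4744, 0.0638, 0.1103]
eef_rot: [-0.037, -0.705, -0.038, 0.707]
wrist_force: [1.1, -0.4, 1.1]
opening: -0.002
```

```bash
python3 - <<'E'
from h import *
from bench import ctrl
o=ctrl.get_obs(); print(o["time_s"],o["eef_pos"],o["wrist_force"],w2b(o["eef_pos"]))
c=ctrl.camera("wrist"); cv2.imwrite("pics/w1.png",c["pixels"]); print(c["tool_from_camera"],c["intrinsics"])
c=ctrl.camera("scene"); cv2.imwrite("pics/s1.png",cv2.resize(c["pixels"][135:275,270:440],None,fx=4,fy=4,interpolation=cv2.INTER_CUBIC))
E
```

```text
2.1 [0.4744143  0.06382516 0.11025007] [ 1.06498016 -0.4069792   1.08719085] [-0.13482445 -0.00403199  0.11025007]
[[ 8.01692850e-04 -3.05216453e-01  9.52282665e-01 -1.43622899e-01]
 [ 9.99999508e-01 -3.12082167e-04 -9.41889526e-04  5.34610974e-04]
 [ 5.84670619e-04  9.52282951e-01  3.05216053e-01 -7.85624640e-02]
 [ 0.00000000e+00  0.00000000e+00  0.00000000e+00  1.00000000e+00]] [[351.39719021   0.         320.10602728]
 [  0.         351.39719021 198.74163035]
 [  0.           0.           1.        ]]
```

View pics/w1.png

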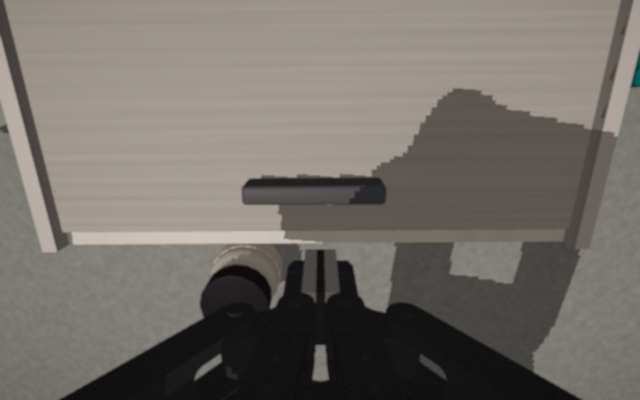

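View pics/s1.png

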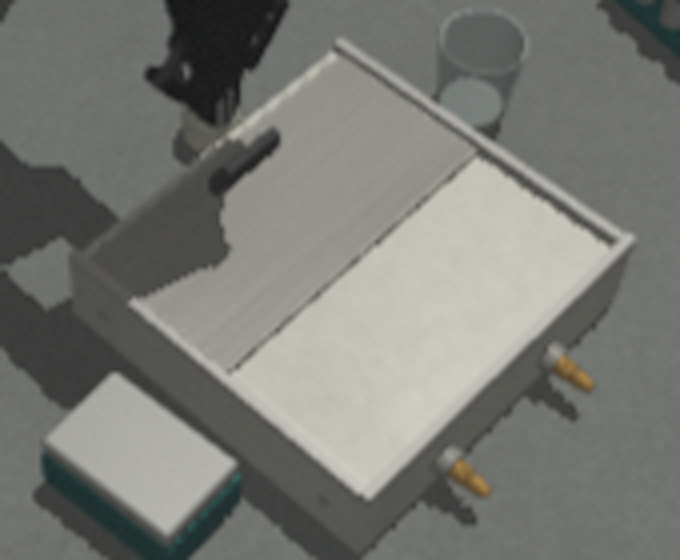

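```bash
cat >> h.py <<'E'
def wray(o,c,uv,z):
    T=c["tool_from_camera"];R=Rt(o).as_matrix()
    d=R@T[:3,:3]@np.linalg.inv(c["intrinsics"])@np.array([*uv,1.]);p=R@T[:3,3]+o["eef_pos"]
    return p+d*(z-p[2])/d[2]
E
python3 - <<'E'
from h import *
from bench import ctrl
o=ctrl.get_obs(); c=ctrl.camera("wrist")
for n,uv,z in(("tabbaseL",(243,204),.074),("tabbaseR",(385,204),.074),("tabtopL",(250,178),.092),("tabtopR",(378,178),.092),("NLrail",(48,250),.078),("NRrail",(585,247),.078),("coveredgeL",(70,234),.074),("coveredgeR",(568,231),.074)):
    print(n,(w2b(wray(o,c,uv,z))*1000).round(1))
E
```

```text
tabbaseL [-116.1   37.4   74. ]
tabbaseR [-116.3  -39.8   74. ]
tabtopL [-97.   28.9  92. ]
tabtopR [-97.1 -32.3  92. ]
NLrail [-141.6  146.8   78. ]
NRrail [-140.2 -150.9   78. ]
coveredgeL [-133.7  135.6   74. ]
coveredgeR [-132.3 -142.5   74. ]
```

>>> {"name": "servo_tool", "arguments": {
  "targets": [
    [0,0,0,10,-1,0,-1],
    [0,0,0,20,-1,0,-1],
    [0,0,0,28,-1,0,-1],
    [0,0,0,28,-1,0,-1],
    [0,0,0,28,-1,-5,-1],
    [0,0,0,28,-1,-12,-1],
    [0,0,0,28,-1,-20,-1],
    [0,0,0,28,-1,-28,-1]
  ]
}}

```text
time_s: 3.25
eef_pos: [0.502, 0.068, 0.0837]
eef_rot: [-0.038, -0.705, -0.038, 0.707]
wrist_force: [-9.3, -0.4, 7.9]
opening: 0.0
```

```bash
python3 - <<'E'
from h import *
from bench import ctrl
o=ctrl.get_obs(); print(o["time_s"],o["eef_pos"],o["wrist_force"],w2b(o["eef_pos"]))
c=ctrl.camera("wrist"); cv2.imwrite("pics/w2.png",c["pixels"])
print(rel(o,b2w(.004,-.003,.081),YAW+np.pi))
E
```

```text
3.25 [0.50202332 0.0679687  0.08366454] [-9.32751357 -0.40550643  7.85530131] [-0.10692853 -0.00291646  0.08366454]
(array([-0.001,  0.004,  0.001]), array([ 2.300e+00, -1.000e-01, -1.109e+02]))
```

View pics/w2.png

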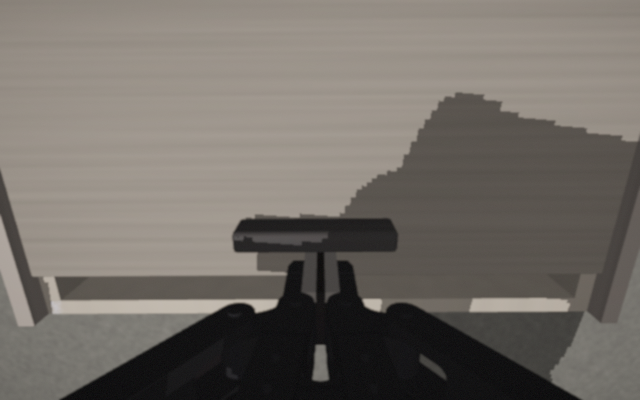

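>>> {"name": "servo_tool", "arguments": {
  "targets": [
    [0,0,0,-1,0,-14,-1],
    [0,0,0,-1,0,-28,-1],
    [0,0,0,-1,0,-42,-1],
    [0,0,0,-1,0,-56,-1],
    [0,0,0,-1,0,-70,-1],
    [0,0,0,-1,0,-84,-1],
    [0,0,0,-1,0,-95,-1],
    [0,0,0,-1,0,-100,-1]
  ]
}}

```text
time_s: 4.3
eef_pos: [0.6036, 0.0787, 0.0848]
eef_rot: [-0.038, -0.706, -0.038, 0.707]
wrist_force: [-5.7, -0.2, 1.5]
opening: -0.003
```

```bash
python3 - <<'E'
from h import *
from bench import ctrl
o=ctrl.get_obs(); print(o["time_s"],o["eef_pos"],o["wrist_force"],w2b(o["eef_pos"]))
c=ctrl.camera("wrist"); cv2.imwrite("pics/w3.png",c["pixels"])
c=ctrl.camera("top"); cv2.imwrite("pics/t3.png",cv2.resize(c["pixels"][125:250,215:385],None,fx=4.7,fy=4.7,interpolation=cv2.INTER_CUBIC))
E
```

```text
4.3 [0.60360501 0.07866118 0.08483421] [-5.74559018 -0.18840962  1.48396603] [-0.00478651 -0.00333794  0.08483421]
```

View pics/w3.png

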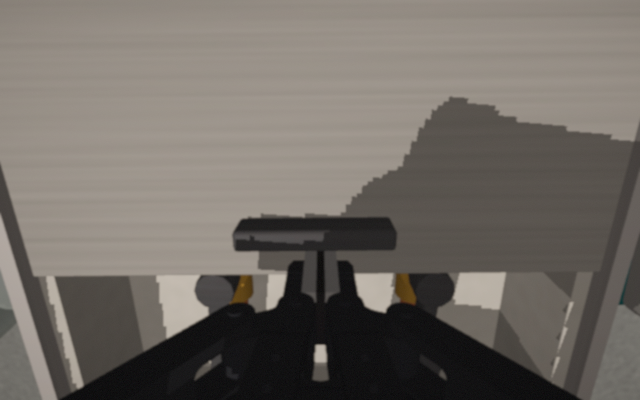

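View pics/t3.png

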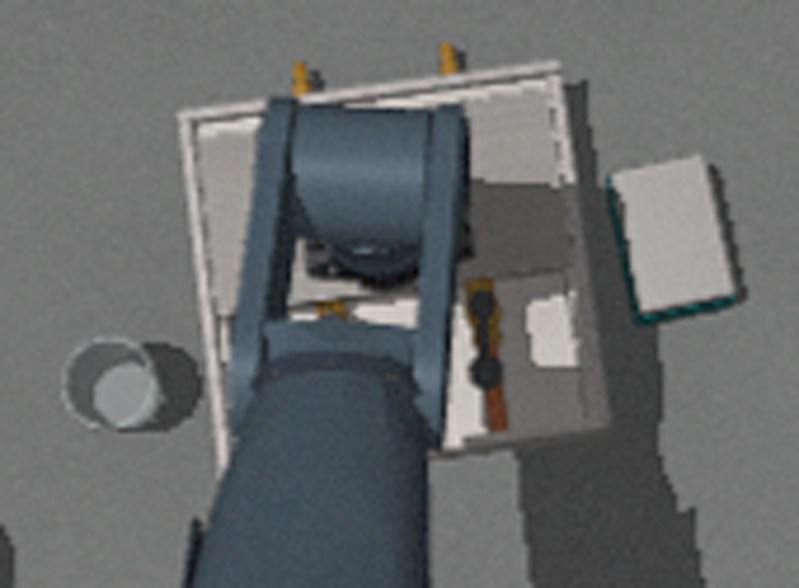

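>>> {"name": "servo_tool", "arguments": {
  "targets": [
    [0,0,0,0,0,-4,-1],
    [0,0,0,0,0,-7,-1],
    [0,0,0,0,0,-10,-1],
    [0,0,0,0,0,-10,-1],
    [0,0,0,0,0,6,-1],
    [0,0,0,-15,0,16,-1],
    [0,0,0,-40,0,35,-1],
    [0,0,0,-70,0,60,-1]
  ]
}}

```text
time_s: 5.4
eef_pos: [0.5451, 0.072, 0.1562]
eef_rot: [0.038, 0.707, 0.038, -0.705]
wrist_force: [0.2, -1.0, 0.5]
opening: -0.0
```

```bash
python3 - <<'E'
from h import *
from bench import ctrl
o=ctrl.get_obs(); print(o["time_s"],o["eef_pos"],o["wrist_force"],w2b(o["eef_pos"]))
c=ctrl.camera("wrist"); cv2.imwrite("pics/w4.png",c["pixels"])
c=ctrl.camera("top"); cv2.imwrite("pics/t4.png",cv2.resize(c["pixels"][125:250,215:385],None,fx=4.7,fy=4.7,interpolation=cv2.INTER_CUBIC))
E
```

```text
5.4 [0.54508078 0.07204195 0.15623934] [ 0.16515831 -1.01688812  0.47034438] [-0.06368349 -0.00355137  0.15623934]
```

View pics/w4.png

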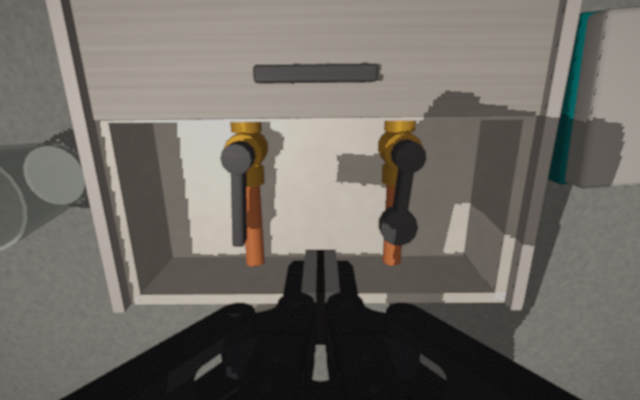

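View pics/t4.png

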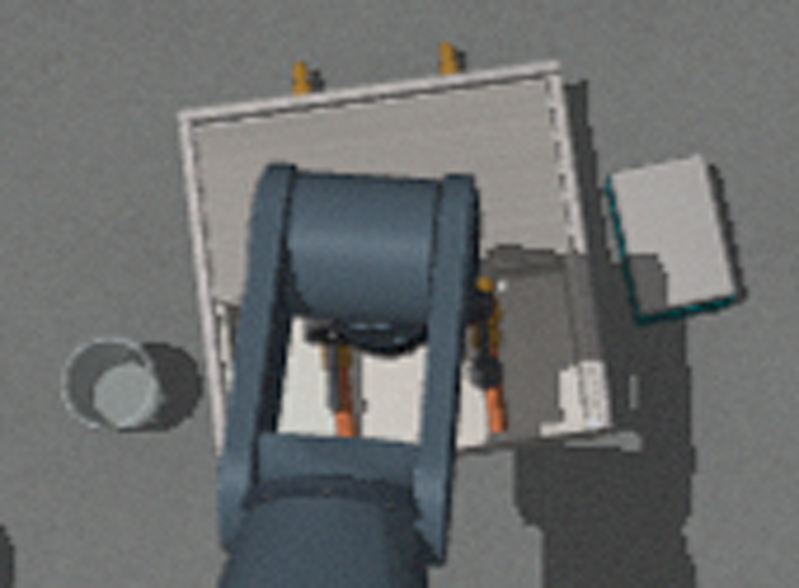

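```bash
python3 - <<'E'
from h import *
from bench import ctrl
o=ctrl.get_obs(); c=ctrl.camera("wrist")
for n,uv,z in(("tabtopL",(254,69),.092),("tabtopR",(379,69),.092),("tabbase",(316,81),.074),("NL",(118,311),.078),("NR",(517,309),.078),("piv",(408,155),.061),("disc",(398,224),.061),("ppiv",(237,156),.061),("pend",(239,245),.061),("covedge",(316,119),.074)):
    print(n,(w2b(wray(o,c,uv,z))*1000).round(1))
E
```

```text
tabtopL [25.8 33.2 92. ]
tabtopR [ 25.6 -37.4  92. ]
tabbase [19.6 -1.6 74. ]
NL [-142.9  147.    78. ]
NR [-141.7 -150.3   78. ]
piv [-29.  -65.2  61. ]
disc [-80.4 -61.5  61. ]
ppiv [-29.5  53.8  61. ]
pend [-97.1  57.2  61. ]
covedge [-3.4 -1.5 74. ]
```

```bash
python3 - <<'E'
from h import *
from bench import ctrl
o=ctrl.get_obs()
print("start",rel(o,b2w(-.083,-.098,.110),YAW+np.pi),rel(o,b2w(-.083,-.098,.046),YAW+np.pi))
o2=dict(o); o2["eef_pos"]=b2w(-.083,-.098,.046)
for th in np.arange(0.1,1.65,.1):
    n=np.array([np.sin(th),np.cos(th)]);u=np.array([-np.cos(th),np.sin(th)])
    D=14+min(11/max(n[0],1e-6),9/max(n[1],1e-6))
    F=np.array([-32,-66])+53*u-D*n
    print(round(th,2),F.round(1),rel(o2,b2w(*F/1000,.046),YAW+np.pi)[1])
E
```

```text
start (array([-0.002, -0.007, -0.   ]), array([47.5, 94.4, 20.6])) (array([-0.002, -0.007, -0.   ]), array([111.5,  94.4,  21.1]))
0.1 [-87.  -83.6] [ -0.  -14.4   4.1]
0.2 [-88.5 -78.2] [ -0.  -19.8   5.6]
0.3 [-89.6 -72.7] [ -0.  -25.3   6.6]
0.4 [-90.1 -67.3] [ -0.1 -30.7   7.1]
0.5 [-90.1 -61.9] [ -0.1 -36.1   7.2]
0.6 [-89.8 -56.6] [ -0.1 -41.4   6.9]
0.7 [-89.1 -51.6] [ -0.  -46.4   6.2]
0.8 [-88.2 -46.7] [ -0.  -51.3   5.3]
0.9 [-86.9 -41.9] [ -0.  -56.1   4. ]
1.0 [-83.4 -36. ] [ -0.  -62.    0.5]
1.1 [-79.5 -30.7] [  0.  -67.3  -3.4]
1.2 [-75.3 -26. ] [  0.1 -72.1  -7.6]
1.3 [-70.7 -21.7] [  0.1 -76.3 -12.2]
1.4 [-65.8 -18. ] [  0.1 -80.  -17. ]
1.5 [-60.7 -14.9] [  0.2 -83.1 -22.1]
1.6 [-55.4 -12.3] [  0.2 -85.8 -27.4]
```

>>> {"name": "servo_tool", "arguments": {
  "targets": [
    [0,0,0,0,35,8,-1],
    [0,0,0,5,70,16,-1],
    [0,0,0,20,94,21,-1],
    [0,0,0,40,94,21,-1],
    [0,0,0,60,94,21,-1],
    [0,0,0,80,94,21,-1],
    [0,0,0,80,94,21,-1],
    [0,0,0,80,94,21,-1]
  ]
}}

```text
time_s: 6.55
eef_pos: [0.5367, -0.0237, 0.0778]
eef_rot: [0.038, 0.709, 0.038, -0.703]
wrist_force: [0.4, -0.1, 0.0]
opening: -0.001
```

```bash
python3 - <<'E'
from h import *
from bench import ctrl
o=ctrl.get_obs(); print(o["time_s"],o["eef_pos"],o["wrist_force"],w2b(o["eef_pos"]))
c=ctrl.camera("wrist"); cv2.imwrite("pics/w5.png",c["pixels"])
print(rel(o,b2w(-.083,-.098,.046),YAW+np.pi))
E
```

```text
6.55 [ 0.53670636 -0.02373629  0.07777485] [ 0.44544168 -0.11541686  0.00673181] [-0.08242738 -0.09785019  0.07777485]
(array([-0.002, -0.008, -0.   ]), array([31.8,  0.1,  0.8]))
```

View pics/w5.png

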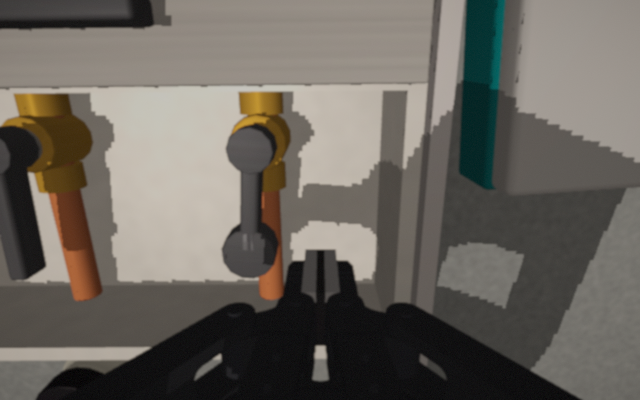

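>>> {"name": "servo_tool", "arguments": {
  "targets": [
    [0,0.0,0,10,2,0,-1],
    [0,0,0,21,2,0,-1],
    [0,0,0,31,2,0,-1],
    [0,0,0,31,2,0,-1],
    [0,0,0,31,-4,3,-1],
    [0,0,0,31,-9,4,-1],
    [0,0,0,31,-14,4,-1],
    [0,0,0,31,-20,6,-1]
  ]
}}

```text
time_s: 7.6
eef_pos: [0.5297, -0.0044, 0.0476]
eef_rot: [0.038, 0.71, 0.038, -0.702]
wrist_force: [1.9, -1.6, -0.4]
opening: 0.005
```

```bash
python3 - <<'E'
from h import *
from bench import ctrl
o=ctrl.get_obs(); print(o["time_s"],o["eef_pos"],o["wrist_force"],w2b(o["eef_pos"]))
c=ctrl.camera("wrist"); cv2.imwrite("pics/w6.png",c["pixels"])
for F in [(-90,-67),(-90,-56),(-87,-42),(-79.5,-30.7),(-70.7,-21.7),(-60.7,-15)]:print(rel(o,b2w(F[0]/1000,F[1]/1000,.046),YAW+np.pi))
E
```

```text
7.6 [ 0.52972803 -0.00436424  0.04755099] [ 1.90653453 -1.55040153 -0.39739159] [-0.08725692 -0.07783397  0.04755099]
(array([-0.002, -0.01 , -0.001]), array([  1.5, -10.8,   2.8]))
(array([-0.002, -0.01 , -0.001]), array([  1.5, -21.8,   2.8]))
(array([-0.002, -0.01 , -0.001]), array([  1.5, -35.8,  -0.2]))
(array([-0.002, -0.01 , -0.001]), array([  1.6, -47.2,  -7.7]))
(array([-0.002, -0.01 , -0.001]), array([  1.6, -56.2, -16.4]))
(array([-0.002, -0.01 , -0.001]), array([  1.7, -62.9, -26.4]))
```

View pics/w6.png

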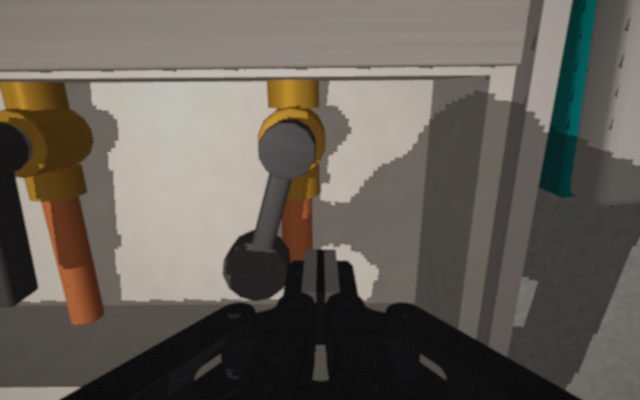

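>>> {"name": "servo_tool", "arguments": {
  "targets": [
    [0,0,0,1,-6,2,-1],
    [0,0,0,1,-11,3,-1],
    [0,0,0,1,-17,3,-1],
    [0,0,0,1,-22,3,-1],
    [0,0,0,1,-29,2,-1],
    [0,0,0,1,-36,0,-1],
    [0,0,0,1,-42,-4,-1],
    [0,0,0,1,-47,-8,-1]
  ]
}}

```text
time_s: 8.65
eef_pos: [0.5324, 0.0444, 0.0464]
eef_rot: [0.038, 0.71, 0.038, -0.703]
wrist_force: [-0.2, -2.1, -1.0]
opening: 0.003
```

```bash
python3 - <<'E'
from h import *
from bench import ctrl
o=ctrl.get_obs(); print(o["time_s"],o["eef_pos"],o["wrist_force"],w2b(o["eef_pos"]))
c=ctrl.camera("wrist"); cv2.imwrite("pics/w7.png",c["pixels"])
for F in [(-75.3,-26),(-70.7,-21.7),(-65.8,-18),(-60.7,-15),(-55.4,-12)]:print(rel(o,b2w(F[0]/1000,F[1]/1000,.046),YAW+np.pi))
E
```

```text
8.65 [0.53237524 0.04438215 0.04642357] [-0.23362066 -2.14136476 -1.0230285 ] [-0.07932257 -0.02966485  0.04642357]
(array([-0.001, -0.01 , -0.001]), array([ 0.5, -3.7, -4. ]))
(array([-0.001, -0.01 , -0.001]), array([ 0.5, -8. , -8.6]))
(array([-0.001, -0.01 , -0.001]), array([  0.5, -11.7, -13.5]))
(array([-0.001, -0.01 , -0.001]), array([  0.6, -14.7, -18.6]))
(array([-0.001, -0.01 , -0.001]), array([  0.6, -17.7, -23.9]))
```

View pics/w7.png

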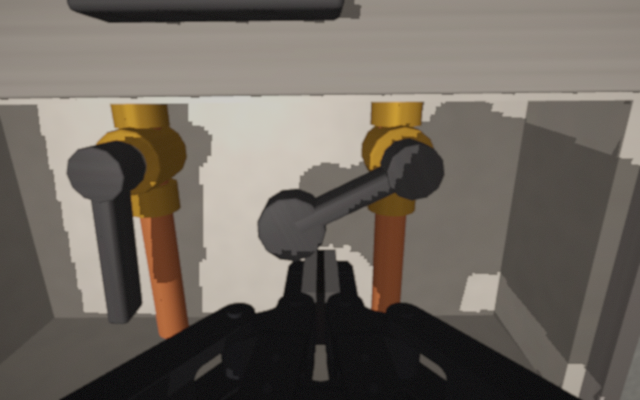

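>>> {"name": "servo_tool", "arguments": {
  "targets": [
    [0,0,0,0,-5,-4,-1],
    [0,0,0,0,-10,-8,-1],
    [0,0,0,0,-14,-13,-1],
    [0,0,0,0,-16,-18,-1],
    [0,0,0,0,-18,-21,-1],
    [0,0,0,0,-19,-24,-1],
    [0,0,0,0,-19,-26,-1],
    [0,0,0,0,-19,-26,-1]
  ]
}}

```text
time_s: 9.7
eef_pos: [0.5531, 0.0657, 0.0463]
eef_rot: [0.038, 0.707, 0.038, -0.705]
wrist_force: [-15.5, -6.0, 11.0]
opening: -0.0
```

```bash
python3 - <<'E'
from h import *
from bench import ctrl
o=ctrl.get_obs(); print(o["time_s"],o["eef_pos"],o["wrist_force"],w2b(o["eef_pos"]))
c=ctrl.camera("wrist"); cv2.imwrite("pics/w8.png",c["pixels"])
E
```

```text
9.7 [0.55305034 0.06570503 0.04629679] [-15.45193066  -6.02324465  11.02510017] [-0.05645058 -0.01071764  0.04629679]
```

View pics/w8.png

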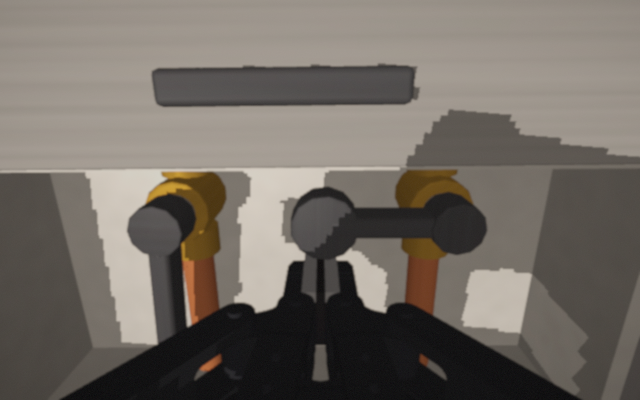

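>>> {"name": "servo_tool", "arguments": {
  "targets": [
    [0,0,0,0,0,6,-1],
    [0,0,0,0,0,14,-1],
    [0,0,0,-15,0,16,-1],
    [0,0,0,-40,0,20,-1],
    [0,0,0,-75,0,24,-1],
    [0,0,0,-110,0,26,-1],
    [0,0,0,-120,0,26,-1],
    [0,0,0,-120,0,26,-1]
  ]
}}

```text
time_s: 10.75
eef_pos: [0.5276, 0.063, 0.1671]
eef_rot: [0.039, 0.707, 0.038, -0.705]
wrist_force: [0.2, -0.4, 0.7]
opening: -0.004
```

```bash
python3 - <<'E'
from h import *
from bench import ctrl
o=ctrl.get_obs(); print(o["time_s"],o["eef_pos"],o["wrist_force"],w2b(o["eef_pos"]))
c=ctrl.camera("wrist"); cv2.imwrite("pics/w9.png",c["pixels"])
c=ctrl.camera("scene"); cv2.imwrite("pics/s9.png",c["pixels"])
E
```

```text
10.75 [0.52756829 0.06299618 0.16709254] [ 0.22503597 -0.35596162  0.68797549] [-0.08207609 -0.01063837  0.16709254]
```

View pics/w9.png

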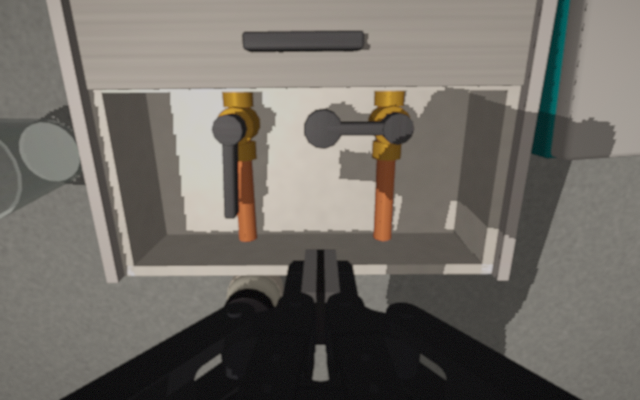

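View pics/s9.png

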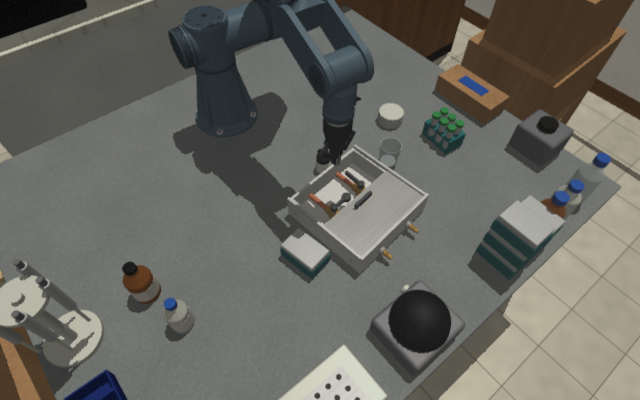

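The wrist picture shows the marked handle square to its pipe, with the pivot at (397,128) and the disc at (322,128). The plain handle is still open and the cover is back. The bystanders stand as they did in the first pictures.

```bash
python3 - <<'E'
from bench import ctrl
print(ctrl.hand_in())
E
```

```text
the job is handed in; nothing more can be done
None
```

I pushed the cover back along its rails by its tab, pushed the marked handle (the one on the minus-y side) clockwise to its stop, backed off and handed in at about 10.8 s.

- **Cover:** in the wrist picture taken just after the push, the tab measured about 20 to 26 mm past the box's origin, which fits fully back. It stayed flat in every later picture.
- **Marked handle:** it looks square to its pipe, and the wrist force rose to about 15 N along world x (about 20 N in all) at the stop. I judged the angle by eye and did not compute it.
- **Plain handle:** it still points along its pipe.
- **Bystanders:** by eye they look unmoved. I did not measure them again.
- **Robot:** clear of everything at the end, with under 1 N at the wrist.

The top and wrist cameras disagreed by about 3 to 5 mm on the box's x position. I used a value in between, and it made no difference to the moves. While starting to slide the cover, the wrist also read about 8 N upward, so the fingers were pressing the cover down slightly. I raised them 1 mm and it dropped to 1.5 N.

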